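# Load the filled casting rings onto the sprung lift

### The job

In the dental lab, stand the two plaster-filled steel casting rings upright on the blue sprung loading lift, one centred on each of its two yellow circles. Set each down gently as the platform sinks under it, rather than dropping it or forcing the platform to the bottom of its travel, and leave the empty ring where it stands.

Things in the scene. Friction and masses are not known exactly. Their poses are not given: they have to be found in the camera images.
- ring_a_center (a point): Centre (half-way up, on the axis) of one filled casting ring: an upright steel cylinder, 50 mm in diameter and 55 mm high, its top closed by white plaster with a small brown disc in the middle; about 0.35 kg. It stands on the table, so this point is 27.5 mm above the table; z is its axis. Either filled ring may go on either circle.
- ring_b_center (a point): Centre of the other filled casting ring, identical to the first.
- empty_mid (a point): Centre (half-way up) of the empty casting ring, to be left alone: the same steel outside, 50 mm in diameter and 55 mm high, but an open tube with nothing inside. The three rings change places from start to start.
- deck_center (a point): Centre of the lift platform's flat top plate; sinks with it. Bare plate 130 mm (x) by 240 mm (y), z up, 95 mm above the table when unloaded, with a blue skirt and a blue edge 5 mm thick (within that size) that rises 4 mm above the plate. Two yellow circles, 54 mm across with black borders, lie 55 mm to either side of this point along the platform's y. Turned up to 20 degrees from start to start.
- lift (a joint): How far the platform has sunk, in m: 0 unloaded, 0.050 at the bottom stop. It slides straight down without tilting on a damped spring (about 230 N/m): each filled ring sinks it by some 11 to 19 mm, and it stays down while loaded. The lift's grey foot, 160 by 270 mm and 10 mm high, is fixed to the table.
Mind the look-alikes: they are no part of the job. What is shaped like the part that bears ring_b_center but green or turquoise is not meant.

How it is judged:
By the outcome, as a careful person would: the job done as asked, in the order asked, and still so for the second after the job is handed in, with the robot touching nothing.
It also fails if it takes over 64 s, if anything falls off the work surface, if the arm or the gripper's body presses on something with over 40 N, if the wrist force passes 120 N, or if a joint passes its speed limit or range.

### The arm

A 6-joint arm with a two-finger parallel gripper is mounted at the origin on the work surface. World frame = base frame: x ahead of the robot, y to its left, z up, the work surface at z = 0. Lengths are in mm, angles in rad, forces in N, time in s.
With the tool pointing down it reaches from about 400 to 925 mm from the base axis. Payload 12.5 kg.
Tool frame: the origin (TCP) lies at the very end of the fingers, on their centre line; the grasp point (between the pads) lies env.grip_point_offset behind it (env.grip_point_offset is the distance from the TCP to the grasp point, in mm); y points along the fingers, z is the direction in which the jaws open and shut, and the axes are right-handed (so a half turn about y gives the same grasp; the last joint's range is limited). The gripper opens to 95 mm and grips with 3 to 60 N. Pads are 20 mm wide; open, the fingers measure 119 mm over their backs; the gripper's body (75 mm by 180 mm) begins 59 mm behind the grasp point.
Start: joints at [-1.434, 0.491, 1.559, -0, 1.092, -0.106], TCP at [150.286, -606.68, 214.661] pointing down, gripper open.
Joint ranges: [-3.1, 3.1], [-0.84, 2.19], [0.05, 2.79], [-1.13, 4.28], [0.06, 2.93], [-2.69, 2.69]. Speed limits (rad/s): [2.22, 2.22, 2.79, 3.14, 3.14, 3.14].

### API

Orientations are given as [roll, pitch, yaw] about the fixed x, y, z axes, in that order (R = Rz(yaw) Ry(pitch) Rx(roll)).
In Python, from cell import readout, read_camera, env, nets gives the robot as it stands.
- The arm moves only by the tool apply_moves, never from a script. Its argument "increments" is a list of rows, each a list of 3 entries, a list of its own where there are three numbers: the shift along the tool's x, y, z in cm, then the turn, a rotation vector about the tool's x, y, z in degrees, then the finger opening in cm, from 0 to 9.51. A call has exactly 5 rows; each row shifts and turns the pose as measured when the row begins, along the tool's axes as they then stand; what a row does not reach is not made up. A row lasts 1/8 s, in which the tool goes at most 62.5 mm and 10.7 degrees, less where a joint would pass 70% of its speed; a pose out of reach is approached as far as the arm can. A call with a gripper value outside its range is refused whole. The fingers move at their own pace and stop on an object; the grip force is fixed at half the most. Time passes only in rows, so rows that do not move let the fingers close, or fill a call up. It gives the time, the measured TCP pose, the force and the opening at its end, in the units of the state.
- readout.state(): the state, without advancing time (a new reading comes with each control period).
- read_camera(name): name is "scene" or "top" or "wrist"; returns a dict with "img" (480x640x3 uint8, red, green, blue), "vfov" (degrees; the focal length in pixels is half the picture's height over the tangent of half this angle, whatever the lens; pixels are square), "cx", "cy" (the principal point, pixels), "rvec" (rotation vector, rad) and "tvec" (3), from world to camera coordinates, as OpenCV has them; the wrist camera has in their place "mount" (4x4, takes a point from camera to tool coordinates, whose origin is the TCP and whose axes are the tool frame's). Camera axes: x right, y down, z forward; pixel columns grow to the right and rows downward; lengths in mm; the calibration is good to about 2 mm. A picture is of the moment at which its call begins: read the wrist's pose just before it. There is no depth.
- env.job_done(): hands the job in, once; it reports no verdict.
Trained networks look in a picture, given as the dict that the camera call returned (one of the last four; its "shot" number tells which), for a name from the list of things; names that differ only in an ending like _2 or _b are one class to them, and where a whole thing is asked for, a point or a joint stands for the part that bears it (a point fixed in the world has none). Each returns a list of dicts, best first, with "confidence" (0 to 1); they miss things now and then, are a little off and sometimes report something else, mostly with a low value. They report only what shows in the picture. A call takes as long as a camera call. They do not tell look-alikes from the thing itself.
- nets.look_for(picture, thing): "point" ([x, y, z] in mm, in the coordinates of the camera as it stood for that picture, good to about 4 mm: the middle of the surface that is visible of it).
- nets.mark_of(picture, thing): "point" ([x, y, z] in mm, in the coordinates of the camera as it stood for that picture, good to about 4 mm: a listed point, or the origin of a listed thing).
The state is a dict: "t": time; "joints": joint angles; "qvel": joint speeds; "tau": joint torques, N m; "eef_pos": TCP position; "tcp_rot": TCP orientation; "ft_force": force on the tool from outside, world axes, zero at the start; "moment": the same for the moment, N m; "opening": opening from 0.0 (shut) to 1.0 (fully open).
Only numpy, scipy, OpenCV 4.12 (cv2) and the standard library are available. Lean on these libraries where they do the work, as an engineer would, in place of code of your own. Each camera call takes 0.05 s, during which the arm holds its last target. There are 200 camera calls.

## Working session

There is one attempt and no reset: what is moved stays moved. The work goes in short steps, Python scripts to look and compute and a tool call to move; the robot and the scene stay as the last step left them, time stands still between calls to the robot, and variables do not carry over. Pictures are saved under pics/ and viewed, about 8 in all and at most 12, crops included, and the job is handed in when it is done.

Besides the shell and the picture viewer there is one more tool, called after "Emit:" by a JSON object that holds its "name" and its "arguments", one argument or row to a line. apply_moves: Moves the arm, as the interface text tells. Its arguments: {"type":"object","properties":{"increments":{"type":"array"}},"required":["increments"]}

```bash
ls; mkdir -p pics; cat > h.py <<'E'
import numpy as np, cv2
from cell import readout, read_camera, env, nets
from scipy.spatial.transform import Rotation as R
def pose():
    s=readout.state(); return np.array(s['eef_pos']), R.from_euler('xyz',s['tcp_rot']).as_matrix()
def shot(name,png=None):
    p,Rt=pose(); c=read_camera(name)
    if name=='wrist':
        M=np.array(c['mount']); Rw=Rt@M[:3,:3]; o=Rt@M[:3,3]+p
    else:
        Rc=cv2.Rodrigues(np.array(c['rvec'],float))[0]; Rw=Rc.T; o=-Rc.T@np.array(c['tvec'],float).ravel()
    c['Rw']=Rw;c['o']=o;c['f']=240/np.tan(np.radians(c['vfov']/2))
    if png: cv2.imwrite('pics/'+png,c['img'][:,:,::-1])
    return c
def tow(c,pt): return c['Rw']@np.array(pt)+c['o']
def pix(c,w):
    q=c['Rw'].T@(np.array(w)-c['o']); return np.array([c['cx']+c['f']*q[0]/q[2],c['cy']+c['f']*q[1]/q[2]])
def ray(c,u,v,z):
    d=c['Rw']@np.array([(u-c['cx'])/c['f'],(v-c['cy'])/c['f'],1.]); return c['o']+d*(z-c['o'][2])/d[2]
E
python3 - <<'E'
from h import *
print(env.grip_point_offset, readout.state())
for n in ['top','scene']:
    c=shot(n,n+'0.png')
    for t in ['ring_a_center','empty_mid','deck_center']:
        for r in nets.mark_of(c,t):
            w=tow(c,r['point']); print(n,t,round(r['confidence'],2),w.round(0),pix(c,w).round(0))
E
```

```text
pics
18.8 {'t': 0.0, 'joints': array([-1.43363934e+00,  4.91531800e-01,  1.55948014e+00, -1.02379193e-06,
        1.09166420e+00, -1.05582845e-01]), 'qvel': array([ 0.00039609,  0.00188988, -0.00132824, -0.00116281, -0.00125943,
        0.00171706]), 'tau': array([ 2.32234117e-03, -6.12631559e+01, -2.58184379e+01,  6.94011035e-02,
        4.81892203e-02, -6.11601854e-05]), 'eef_pos': array([ 150.22473086, -606.41976576,  214.06841798]), 'tcp_rot': array([-1.57187387e+00,  1.13281996e-04, -2.89885241e+00]), 'ft_force': array([1.40271474, 0.70686731, 0.00981517]), 'moment': array([-0.04124515, -0.01297321, -0.00507616]), 'opening': 0.9975232421858812}
top ring_a_center 0.61 [ 685. -135.   29.] [391. 183.]
top empty_mid 0.91 [ 469. -274.   29.] [470. 290.]
top deck_center 0.89 [551. 196.  94.] [215. 248.]
scene ring_a_center 0.74 [ 687. -137.   27.] [221. 277.]
scene empty_mid 0.69 [ 467. -278.   28.] [230. 198.]
scene deck_center 0.76 [554. 191. 100.] [408. 267.]
```

```bash
python3 -c "
import cv2,numpy as np
a=cv2.imread('pics/top0.png');b=cv2.imread('pics/scene0.png')
" ; ls pics
```

```text
scene0.png
top0.png
```

View pics/top0.png

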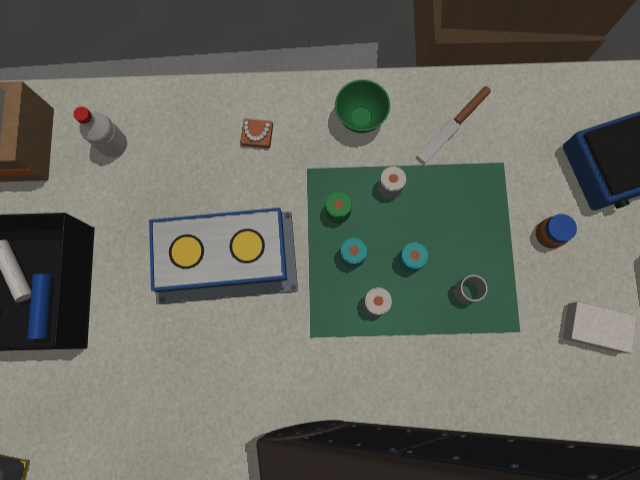

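View pics/scene0.png

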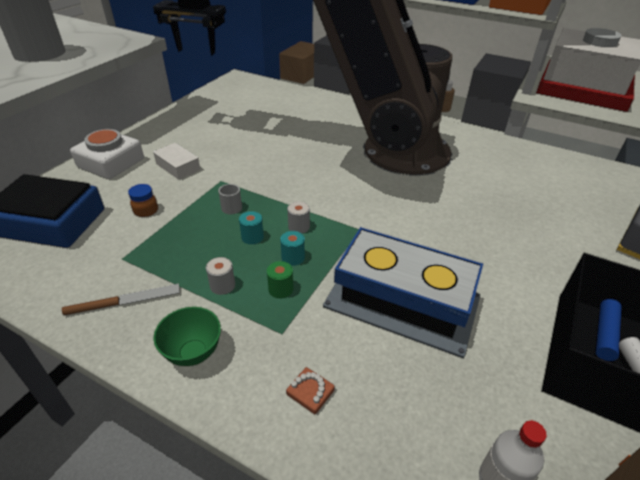

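The top picture shows the white-topped filled rings at (393,179) and (378,301). The empty ring is at (472,290), the look-alikes are turquoise and green, and the yellow circles are at (186,251) and (247,246).

```bash
cat >> h.py <<'E'
def blobs(c,lo,hi,amin):
    h=cv2.cvtColor(c['img'],cv2.COLOR_RGB2HSV); m=cv2.inRange(h,np.array(lo),np.array(hi))
    n,_,st,ce=cv2.connectedComponentsWithStats(m)
    return [(ce[i],st[i,4]) for i in range(1,n) if st[i,4]>=amin]
E
python3 - <<'E'
from h import *
for n in ['top','scene']:
    c=shot(n); print(n,c['o'].round(0))
    for lo,hi,a,z,nm in [((20,120,100),(32,255,255),150,95,'yel'),((3,90,60),(14,255,255),20,55,'brn')]:
        for ce,ar in blobs(c,lo,hi,a): print(nm,ce.round(0),ar,ray(c,*ce,z).round(1))
p,Rt=pose(); print(p.round(1),Rt.round(3)); print(shot('wrist')['mount'])
E
```

```text
top [ 365.   -9. 1043.]
yel [247. 245.] 706 [553.9 138.3  95. ]
yel [186. 251.] 699 [546.4 248.1  95. ]
brn [437.   8.] 91 [1048.5 -245.    55. ]
brn [501.  36.] 1285 [ 979.6 -369.4   55. ]
brn [ 15. 115.] 1022 [840.8 608.7  55. ]
brn [472. 104.] 355 [ 833.2 -300.5   55. ]
brn [ 36. 117.] 62 [834.4 566.7  55. ]
brn [257. 133.] 546 [786.7 125.3  55. ]
brn [ 17. 172.] 237 [720.5 595.3  55. ]
brn [393. 178.] 60 [ 686.8 -137.1   55. ]
brn [338. 204.] 55 [638.2 -29.9  55. ]
brn [548. 234.] 150 [ 568.  -420.4   55. ]
brn [354. 250.] 60 [547.7 -56.1  55. ]
brn [415. 255.] 56 [ 535.8 -169.6   55. ]
brn [378. 300.] 69 [452.6 -97.7  55. ]
scene [1144.  317.  672.]
yel [380. 258.] 503 [551.4 135.8  95. ]
yel [439. 277.] 557 [544.  245.8  95. ]
brn [521.   5.] 669 [-1571.3    26.2    55. ]
brn [102. 136.] 282 [ 438.3 -727.1   55. ]
brn [142. 205.] 213 [ 612.9 -407.6   55. ]
brn [298. 207.] 22 [ 449.  -101.1   55. ]
brn [250. 218.] 24 [ 531.7 -173.1   55. ]
brn [292. 238.] 29 [544.4 -59.3  55. ]
brn [219. 265.] 38 [ 683.  -140.6   55. ]
brn [279. 269.] 35 [634.4 -33.3  55. ]
brn [ 91. 305.] 398 [ 871.2 -273.8   55. ]
brn [305. 371.] 43 [803.2 120.1  55. ]
brn [310. 394.] 851 [833.2 145.2  55. ]
brn [625. 459.] 34 [712.4 562.8  55. ]
[ 150.3 -606.7  214.6] [[-0.971  0.     0.24 ]
 [-0.24  -0.    -0.971]
 [-0.    -1.     0.   ]]
[[-2.94774484e-05  9.61395647e-01  2.75169782e-01 -7.87240013e+01]
 [-9.13315608e-04 -2.75169693e-01  9.61395239e-01 -1.70572814e+02]
 [ 9.99999582e-01 -2.22977378e-04  8.86168950e-04  2.80768631e-01]
 [ 0.00000000e+00  0.00000000e+00  0.00000000e+00  1.00000000e+00]]
```

Emit:
{"name": "apply_moves", "arguments": {
  "increments": [
    [[-4.1,0,-4.2],[0,0,0],7.5],
    [[-4.1,0,-4.2],[0,0,0],7.5],
    [[-4.1,0,-4.2],[0,0,0],7.5],
    [[-4.1,0,-4.2],[0,0,0],7.5],
    [[-4.1,0,-4.2],[0,0,0],7.5]
  ]
}}

```text
t: 1.18
eef_pos: [300.9, -349.4, 213.9]
tcp_rot: [-1.569, 0.0, -2.905]
ft_force: [1.5, -1.0, 0.2]
opening: 0.79
```

Emit:
{"name": "apply_moves", "arguments": {
  "increments": [
    [[-4.1,0,-4.2],[0,0,0],7.5],
    [[-4.1,0,-4.2],[0,0,0],7.5],
    [[-4.1,0,-4.2],[0,0,0],7.5],
    [[-4.1,0,-4.2],[0,0,0],7.5],
    [[0,0,0],[0,0,0],7.5]
  ]
}}

```text
t: 1.8
eef_pos: [425.4, -138.0, 215.0]
tcp_rot: [-1.566, 0.003, -2.901]
ft_force: [-0.5, 0.5, 0.0]
opening: 0.787
```

```bash
cat >> h.py <<'E'
def delta(w):
    p,Rt=pose(); return (Rt.T@(np.array(w)-p)/10).round(2)
E
python3 - <<'E'
from h import *
c=shot('wrist','w1.png')
for r in nets.mark_of(c,'ring_a_center'):
    w=tow(c,r['point']); print(round(r['confidence'],2),w.round(1),pix(c,w).round(0))
for ce,ar in blobs(c,(3,90,60),(14,255,255),60): print(ce.round(0),ar,ray(c,*ce,55).round(1))
print(delta((451,-99,24)))
E
```

```text
[258.  65.] 381 [548.8 -56.7  55. ]
[387. 116.] 337 [ 536.4 -170.6   55. ]
[633. 148.] 489 [ 562.4 -387.7   55. ]
[283. 191.] 296 [452.9 -98.4  55. ]
[-3.52 19.09 -3.5 ]
```

View pics/w1.png

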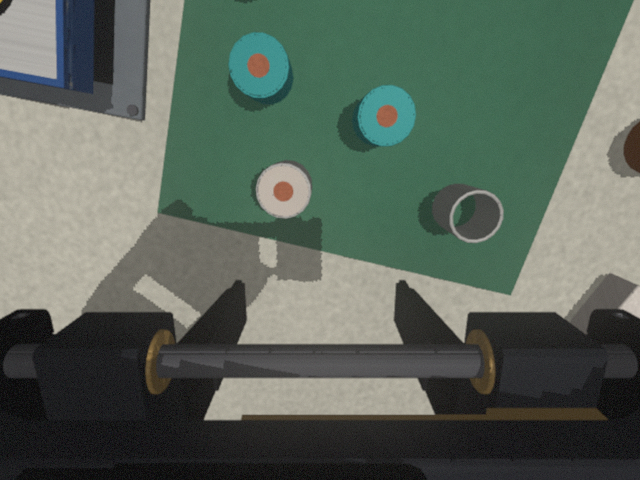

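The wrist picture shows the white filled ring at (283,191), which puts it at about (452.7,-98.3) and agrees with the top camera.

Emit:
{"name": "apply_moves", "arguments": {
  "increments": [
    [[-1.9,0,-1.8],[0,0,0],7.5],
    [[-1.8,2,-1.8],[0,0,0],7.5],
    [[0,4,0],[0,0,0],7.5],
    [[0,4,0],[0,0,0],7.5],
    [[0,0,0],[0,0,0],7.5]
  ]
}}

```text
t: 2.52
eef_pos: [451.8, -103.7, 113.5]
tcp_rot: [-1.564, 0.005, -2.915]
ft_force: [-0.4, -0.9, 1.2]
opening: 0.792
```

```bash
python3 - <<'E'
from h import *
print(delta((452.7,-98.3,21)),readout.state()['opening'],pose()[1].round(3))
E
```

```text
[-0.16  9.25 -0.57] 0.7924020534724853 [[-0.974  0.006  0.225]
 [-0.225 -0.006 -0.974]
 [-0.005 -1.     0.007]]
```

Emit:
{"name": "apply_moves", "arguments": {
  "increments": [
    [[-0.2,1.5,-0.6],[0,0,0],7.5],
    [[0,2.6,0],[0,0,0],7.5],
    [[0,2.6,0],[0,0,0],7.5],
    [[0,2.0,0],[0,0,0],7.5],
    [[0,0.4,0],[0,0,0],7.5]
  ]
}}

```text
t: 3.15
eef_pos: [456.4, -104.8, 27.7]
tcp_rot: [-1.558, 0.013, -2.923]
ft_force: [0.4, -0.0, 0.7]
opening: 0.788
```

```bash
python3 - <<'E'
from h import *
print(delta((452.7,-98.3,21)),pose()[1].round(3)[:,1])
E
```

```text
[ 0.23  0.65 -0.72] [ 0.016 -0.01  -1.   ]
```

Emit:
{"name": "apply_moves", "arguments": {
  "increments": [
    [[0.2,0.3,-0.7],[-0.7,0,-0.7],7.5],
    [[0,0.2,0],[0,0,0],7.5],
    [[0,0,0],[0,0,0],7.5],
    [[0,0,0],[0,0,0],5.5],
    [[0,0,0],[0,0,0],5.5]
  ]
}}

```text
t: 3.78
eef_pos: [454.1, -99.3, 25.5]
tcp_rot: [-1.569, 0.004, -2.924]
ft_force: [0.4, 0.9, 1.1]
opening: 0.633
```

```bash
cat >> h.py <<'E'
def level():
    Rt=pose()[1]; return np.degrees([-Rt[2,2],0,Rt[2,0]]).round(2)
E
python3 - <<'E'
from h import *
print(delta((452.7,-98.3,21)),level())
E
```

```text
[ 0.12  0.45 -0.13] [-0.11  0.   -0.21]
```

Emit:
{"name": "apply_moves", "arguments": {
  "increments": [
    [[0.1,0.4,-0.1],[0,0,0],5.8],
    [[0,0,0],[0,0,0],4.0],
    [[0,0,0],[0,0,0],4.0],
    [[0,0,0],[0,0,0],4.0],
    [[0,0,0],[0,0,0],4.0]
  ]
}}

```text
t: 4.4
eef_pos: [452.8, -98.4, 21.3]
tcp_rot: [-1.569, 0.004, -2.924]
ft_force: [0.5, -0.5, 1.6]
opening: 0.523
```

Emit:
{"name": "apply_moves", "arguments": {
  "increments": [
    [[0,-1,0],[0,0,0],4.0],
    [[0,-3,0],[0,0,0],4.0],
    [[0,-4,0],[0,0,0],4.0],
    [[0,-4,0],[0,0,0],4.0],
    [[0,-3,0],[0,0,0],4.0]
  ]
}}

```text
t: 5.03
eef_pos: [450.4, -97.6, 175.4]
tcp_rot: [-1.572, -0.002, -2.924]
ft_force: [-0.0, -0.5, -4.2]
opening: 0.527
```

```bash
python3 - <<'E'
from h import *
print(delta((545,247,200)),delta((552.5,137,200)),level(),readout.state()['ft_force'],readout.state()['opening'])
E
```

```text
[-16.66  -2.45 -31.62] [-15.02  -2.46 -20.71] [0.09 0.   0.11] [-0.01476009 -0.46433054 -4.18155389] 0.5266037685436687
```

Emit:
{"name": "apply_moves", "arguments": {
  "increments": [
    [[-1.5,-0.2,-3],[0,0,0],4.0],
    [[-2.2,-0.2,-5],[0,0,0],4.0],
    [[-2.2,-0.2,-5],[0,0,0],4.0],
    [[-1.5,-0.2,-5],[0,0,0],4.0],
    [[-0.8,-0.2,-2.5],[0,0,0],4.0]
  ]
}}

```text
t: 5.65
eef_pos: [487.0, 124.8, 190.8]
tcp_rot: [-1.57, 0.003, -2.929]
ft_force: [-0.4, -0.1, -2.9]
opening: 0.523
```

Emit:
{"name": "apply_moves", "arguments": {
  "increments": [
    [[0,0,0],[0,0,0],4.0],
    [[0,0,0],[0,0,0],4.0],
    [[0,0,0],[0,0,0],4.0],
    [[0,0,0],[0,0,0],4.0],
    [[0,0,0],[0,0,0],4.0]
  ]
}}

```text
t: 6.28
eef_pos: [486.0, 123.8, 191.4]
tcp_rot: [-1.569, 0.002, -2.929]
ft_force: [-0.8, -0.1, -3.4]
opening: 0.523
```

```bash
python3 - <<'E'
from h import *
c=shot('wrist','w2.png')
for ce,ar in blobs(c,(20,120,100),(32,255,255),300): print(ce.round(0),ar,ray(c,*ce,95).round(1))
for r in nets.mark_of(c,'deck_center'): print(r['confidence'],tow(c,r['point']).round(1))
print(delta((545,247,200)),level())
E
```

```text
[163. 129.] 5135 [548.4 247.7  95. ]
[321. 153.] 4813 [555.6 137.4  95. ]
0.78 [548.9 193.6  93.3]
[ -8.37  -0.86 -10.77] [-0.08  0.   -0.12]
```

View pics/w2.png

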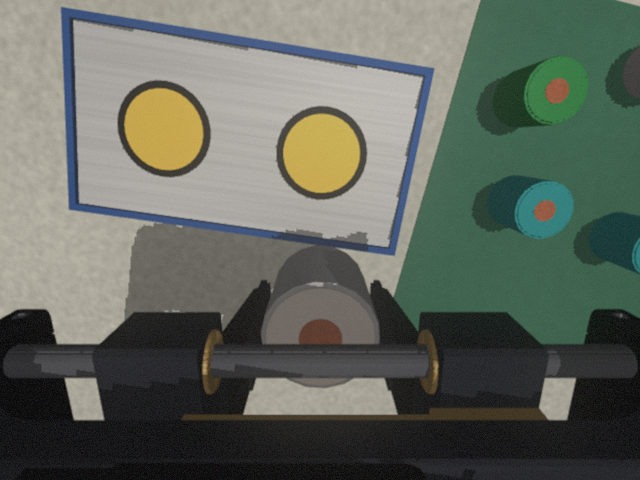

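The picture shows yellow circles at (163,129) and (321,153). The ring is held square between the fingers. Target for the far circle is (547.5,247.5).

Emit:
{"name": "apply_moves", "arguments": {
  "increments": [
    [[-2,0,-2.5],[0,0,0],4.0],
    [[-2.6,0,-3.2],[0,0,0],4.0],
    [[-2.4,1,-3],[0,0,0],4.0],
    [[-1.6,1.5,-2],[0,0,0],4.0],
    [[0,1.5,0],[0,0,0],4.0]
  ]
}}

```text
t: 7.0
eef_pos: [550.3, 249.7, 151.1]
tcp_rot: [-1.57, 0.004, -2.931]
ft_force: [-0.4, -0.0, -3.1]
opening: 0.521
```

Emit:
{"name": "apply_moves", "arguments": {
  "increments": [
    [[0,0,0],[0,0,0],4.0],
    [[0,0,0],[0,0,0],4.0],
    [[0,0,0],[0,0,0],4.0],
    [[0,0,0],[0,0,0],4.0],
    [[0,0,0],[0,0,0],4.0]
  ]
}}

```text
t: 7.62
eef_pos: [549.7, 247.5, 151.8]
tcp_rot: [-1.569, 0.004, -2.932]
ft_force: [-0.4, 0.1, -2.7]
opening: 0.522
```

```bash
python3 - <<'E'
from h import *
c=shot('wrist')
for ce,ar in blobs(c,(20,120,100),(32,255,255),300): print(ce.round(0),ar,ray(c,*ce,95).round(1))
for i in range(2): 
  print(delta((547.5,247.5,116)),level(),readout.state()['ft_force'])
E
```

```text
[318. 243.] 1105 [564.9 251.1  95. ]
[484. 285.] 4043 [559.4 137.3  95. ]
[ 0.23  3.58 -0.05] [-0.09  0.   -0.22] [-0.32725894  0.43409956 -3.52742707]
[ 0.23  3.58 -0.05] [-0.09  0.   -0.22] [-0.32725894  0.43409956 -3.52742707]
```

Emit:
{"name": "apply_moves", "arguments": {
  "increments": [
    [[0.2,0.8,0],[-0.1,0,-0.2],4.0],
    [[0,1.0,0],[0,0,0],4.0],
    [[0,0.7,0],[0,0,0],4.0],
    [[0,0.4,0],[0,0,0],4.0],
    [[0,0.2,0],[0,0,0],4.0]
  ]
}}

```text
t: 8.3
eef_pos: [547.4, 247.0, 118.1]
tcp_rot: [-1.571, -0.001, -2.932]
ft_force: [0.6, 1.3, -2.7]
opening: 0.521
```

```bash
python3 - <<'E'
from h import *
print(delta((547.5,247.5,116)),level(),readout.state()['ft_force'])
E
```

```text
[-0.02  0.21 -0.04] [0.01 0.   0.05] [ 0.6000959   1.27344171 -2.66397261]
```

Emit:
{"name": "apply_moves", "arguments": {
  "increments": [
    [[0,0.25,0],[0,0,0],4.0],
    [[0,0.25,0],[0,0,0],4.0],
    [[0,0.25,0],[0,0,0],4.0],
    [[0,0.25,0],[0,0,0],4.0],
    [[0,0,0],[0,0,0],4.0]
  ]
}}

```text
t: 8.93
eef_pos: [547.4, 247.0, 108.0]
tcp_rot: [-1.571, -0.0, -2.932]
ft_force: [-0.9, -1.1, -1.0]
opening: 0.522
```

Emit:
{"name": "apply_moves", "arguments": {
  "increments": [
    [[0,0.2,0],[0,0,0],4.0],
    [[0,0.2,0],[0,0,0],4.0],
    [[0,0.2,0],[0,0,0],4.0],
    [[0,0,0],[0,0,0],4.0],
    [[0,0,0],[0,0,0],4.0]
  ]
}}

```text
t: 9.55
eef_pos: [547.5, 247.1, 102.0]
tcp_rot: [-1.571, 0.0, -2.932]
ft_force: [-1.2, -1.0, 0.2]
opening: 0.522
```

```bash
python3 - <<'E'
from h import *
for i in range(4):
  c=shot('top'); print(readout.state()['ft_force'].round(2))
print(delta((547.5,247.5,116)),level())
for ce,ar in blobs(c,(20,120,100),(32,255,255),150): print(ce.round(1),ar)
E
```

```text
[-1.99 -1.07  0.96]
[-1.88 -1.1   0.39]
[-1.58 -1.07  0.2 ]
[-2.55 -0.78 -0.2 ]
[-0.01 -1.4  -0.04] [ 0.01  0.   -0.  ]
[247.8 247. ] 679
```

Emit:
{"name": "apply_moves", "arguments": {
  "increments": [
    [[0,0.1,0],[0,0,0],4.0],
    [[0,0,0],[0,0,0],4.0],
    [[0,0,0],[0,0,0],5.3],
    [[0,0,0],[0,0,0],6.0],
    [[0,0,0],[0,0,0],7.0]
  ]
}}

```text
t: 10.38
eef_pos: [548.1, 247.3, 101.2]
tcp_rot: [-1.571, 0.002, -2.932]
ft_force: [0.2, 0.5, -0.6]
opening: 0.685
```

Emit:
{"name": "apply_moves", "arguments": {
  "increments": [
    [[0,0,0],[0,0,0],7.5],
    [[0,-0.5,0],[0,0,0],7.5],
    [[0,-2,0],[0,0,0],7.5],
    [[0,-4,0],[0,0,0],7.5],
    [[0,-4,0],[0,0,0],7.5]
  ]
}}

```text
t: 11.0
eef_pos: [547.1, 246.9, 207.1]
tcp_rot: [-1.571, -0.003, -2.932]
ft_force: [-0.7, 0.2, 0.8]
opening: 0.786
```

```bash
python3 - <<'E'
from h import *
c=shot('top')
for ce,ar in blobs(c,(20,120,100),(32,255,255),150): print(ce.round(1),ar)
print(delta((685.5,-138,200)),level(),readout.state()['ft_force'])
E
```

```text
[247.7 246.8] 693
[-5.36  1.25 40.55] [ 0.04  0.   -0.22] [0.27083064 0.67406775 5.0790379 ]
```

Emit:
{"name": "apply_moves", "arguments": {
  "increments": [
    [[-0.2,0,4],[0,0,0],7.5],
    [[-0.3,0,5],[0,0,0],7.5],
    [[-0.3,0,5],[0,0,0],7.5],
    [[-0.3,0,5],[0,0,0],7.5],
    [[-0.3,0,5],[0,0,0],7.5]
  ]
}}

```text
t: 11.68
eef_pos: [614.4, 12.5, 216.2]
tcp_rot: [-1.571, 0.01, -2.926]
ft_force: [-0.2, 0.9, 0.1]
opening: 0.793
```

Emit:
{"name": "apply_moves", "arguments": {
  "increments": [
    [[-0.3,0,5],[0,0,0],7.5],
    [[-0.3,0,5],[0,0,0],7.5],
    [[-0.3,0,4],[0,0,0],7.5],
    [[0,0,0],[0,0,0],7.5],
    [[0,0,0],[0,0,0],7.5]
  ]
}}

```text
t: 12.3
eef_pos: [653.9, -130.1, 216.7]
tcp_rot: [-1.571, 0.011, -2.93]
ft_force: [-0.1, 0.5, 0.1]
opening: 0.788
```

```bash
python3 - <<'E'
from h import *
c=shot('wrist','w3.png')
for ce,ar in blobs(c,(3,90,60),(14,255,255),60): print(ce.round(0),ar,ray(c,*ce,55).round(1))
print(delta((685.5,-138,21)),level(),pose())
E
```

```text
[80. 20.] 1463 [783.7  94.6  55. ]
[63.  4.] 177 [792.8 108.1  55. ]
[561.  53.] 2001 [ 842.4 -293.5   55. ]
[336. 198.] 285 [ 686.7 -138.2   55. ]
[211. 225.] 264 [638.4 -30.8  55. ]
[579. 322.] 232 [ 616.9 -403.4   55. ]
[-2.68 19.61  1.45] [-0.01  0.   -0.66] (array([ 653.99301615, -129.92991379,  216.75274502]), array([[-9.77617011e-01,  1.13494184e-02,  2.10086104e-01],
       [-2.10073486e-01,  2.30614726e-03, -9.77682879e-01],
       [-1.15806215e-02, -9.99932934e-01,  1.29683086e-04]]))
```

View pics/w3.png

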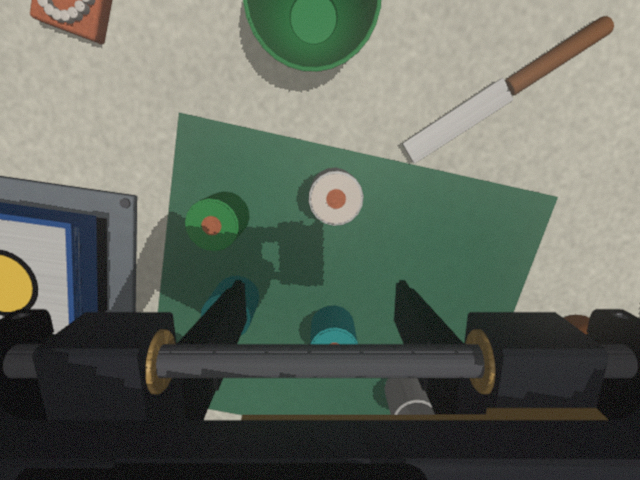

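The white ring at (336,198) is at about (686.7,-138). The neighbours are clear of the fingers.

Emit:
{"name": "apply_moves", "arguments": {
  "increments": [
    [[-1.5,0,0.8],[0,0,-0.7],7.5],
    [[-1.4,2,0.7],[0,0,0],7.5],
    [[0,4,0],[0,0,0],7.5],
    [[0,4,0],[0,0,0],7.5],
    [[0,1,0],[0,0,0],7.5]
  ]
}}

```text
t: 12.98
eef_pos: [686.9, -132.1, 107.3]
tcp_rot: [-1.569, 0.003, -2.923]
ft_force: [-0.3, -0.9, 0.2]
opening: 0.785
```

```bash
python3 - <<'E'
from h import *
print(delta((686.7,-138,21)),level())
E
```

```text
[0.17 8.63 0.55] [-0.1   0.   -0.16]
```

Emit:
{"name": "apply_moves", "arguments": {
  "increments": [
    [[0.2,1,0.6],[-0.1,0,-0.2],7.5],
    [[0,2.4,0],[0,0,0],7.5],
    [[0,2.4,0],[0,0,0],7.5],
    [[0,1.6,0],[0,0,0],7.5],
    [[0,0.4,0],[0,0,0],7.5]
  ]
}}

```text
t: 13.6
eef_pos: [689.2, -138.9, 32.8]
tcp_rot: [-1.567, 0.006, -2.921]
ft_force: [-0.3, 0.5, 0.1]
opening: 0.791
```

```bash
python3 - <<'E'
from h import *
print(delta((686.7,-138,21)),level())
E
```

```text
[ 0.23  1.18 -0.15] [-0.23  0.   -0.35]
```

Emit:
{"name": "apply_moves", "arguments": {
  "increments": [
    [[0.2,0.6,-0.1],[-0.2,0,-0.4],7.5],
    [[0,0.4,0],[0,0,0],7.5],
    [[0,0.2,0],[0,0,0],7.0],
    [[0,0,0],[0,0,0],6.0],
    [[0,0,0],[0,0,0],5.8]
  ]
}}

```text
t: 14.22
eef_pos: [688.0, -138.7, 22.4]
tcp_rot: [-1.569, 0.001, -2.921]
ft_force: [-0.8, 0.6, 0.2]
opening: 0.622
```

```bash
python3 - <<'E'
from h import *
print(delta((686.7,-138,21)),level())
E
```

```text
[ 0.11  0.14 -0.1 ] [-0.11  0.   -0.08]
```

Emit:
{"name": "apply_moves", "arguments": {
  "increments": [
    [[0.1,0.1,-0.1],[0,0,0],5.8],
    [[0,0,0],[0,0,0],4.0],
    [[0,0,0],[0,0,0],4.0],
    [[0,0,0],[0,0,0],4.0],
    [[0,0,0],[0,0,0],4.0]
  ]
}}

```text
t: 14.85
eef_pos: [686.9, -137.9, 21.6]
tcp_rot: [-1.569, 0.002, -2.921]
ft_force: [-0.2, 1.1, -0.4]
opening: 0.519
```

Emit:
{"name": "apply_moves", "arguments": {
  "increments": [
    [[0,-1,0],[0,0,0],4.0],
    [[0,-3.5,0],[0,0,0],4.0],
    [[0,-5,0],[0,0,0],4.0],
    [[0,-5,0],[0,0,0],4.0],
    [[0,-3,0],[0,0,0],4.0]
  ]
}}

```text
t: 15.48
eef_pos: [684.9, -137.2, 200.0]
tcp_rot: [-1.572, -0.005, -2.921]
ft_force: [0.8, 0.5, -3.7]
opening: 0.522
```

```bash
python3 - <<'E'
from h import *
print(delta((555,137.5,190)),level())
E
```

```text
[  6.66   1.08 -29.64] [0.09 0.   0.27]
```

Emit:
{"name": "apply_moves", "arguments": {
  "increments": [
    [[1.2,0,-2.5],[0,0,0.2],4.0],
    [[2,0,-4.8],[0,0,0],4.0],
    [[2,0,-4.8],[0,0,0],4.0],
    [[2,0,-4.8],[0,0,0],4.0],
    [[2,0,-4.8],[0,0,0],4.0]
  ]
}}

```text
t: 16.1
eef_pos: [545.1, 56.7, 204.7]
tcp_rot: [-1.569, 0.006, -2.926]
ft_force: [0.5, 1.4, -3.1]
opening: 0.524
```

Emit:
{"name": "apply_moves", "arguments": {
  "increments": [
    [[2,0,-4.5],[0,0,0],4.0],
    [[1.5,0,-3],[0,0,0],4.0],
    [[0,0,0],[0,0,0],4.0],
    [[0,0,0],[0,0,0],4.0],
    [[0,0,0],[0,0,0],4.0]
  ]
}}

```text
t: 16.73
eef_pos: [491.4, 125.8, 206.9]
tcp_rot: [-1.569, 0.008, -2.922]
ft_force: [0.0, -0.1, -3.0]
opening: 0.52
```

```bash
python3 - <<'E'
from h import *
c=shot('wrist','w4.png')
for ce,ar in blobs(c,(20,120,100),(32,255,255),300): print(ce.round(0),ar,ray(c,*ce,80).round(1))
for ce,ar in blobs(c,(3,90,60),(14,255,255),60): print('b',ce.round(0),ar,ray(c,*ce,135).round(1))
for r in nets.mark_of(c,'deck_center'): print(r['confidence'],tow(c,r['point']).round(1))
print(delta((555,137.5,190)),level(),readout.state()['ft_force'])
E
```

```text
[203. 136.] 303 [553.2 231.7  80. ]
[322. 160.] 3857 [555.4 137.3  80. ]
b [544. 103.] 366 [621.4  11.2 135. ]
b [150. 138.] 640 [547.4 248.4 135. ]
b [533. 216.] 288 [553.1  -8.3 135. ]
b [320. 333.] 848 [436.4 112.9 135. ]
0.74 [544.8 191.4  80.3]
[-6.45  1.73  0.23] [-0.1   0.   -0.43] [-0.62815173  0.16281223 -2.1719183 ]
```

View pics/w4.png

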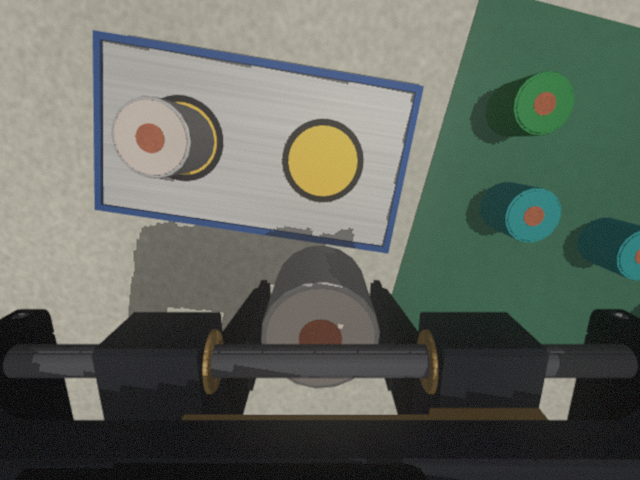

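Ring 1 stands on its circle, measured at (547.4,248.4) against (548,247.7). The second circle, at (322,160), is at about (555.2,137.4).

Emit:
{"name": "apply_moves", "arguments": {
  "increments": [
    [[-2,0,0.1],[-0.1,0,-0.4],4.0],
    [[-2.5,0.5,0.1],[0,0,0],4.0],
    [[-2,2,0.1],[0,0,0],4.0],
    [[0,2,0],[0,0,0],4.0],
    [[0,1.5,0],[0,0,0],4.0]
  ]
}}

```text
t: 17.45
eef_pos: [559.8, 134.4, 145.4]
tcp_rot: [-1.571, 0.002, -2.927]
ft_force: [0.2, -0.8, -2.4]
opening: 0.521
```

Emit:
{"name": "apply_moves", "arguments": {
  "increments": [
    [[0,0,0],[0,0,0],4.0],
    [[0,0,0],[0,0,0],4.0],
    [[0,0,0],[0,0,0],4.0],
    [[0,0,0],[0,0,0],4.0],
    [[0,0,0],[0,0,0],4.0]
  ]
}}

```text
t: 18.08
eef_pos: [560.1, 134.0, 146.5]
tcp_rot: [-1.57, 0.003, -2.928]
ft_force: [1.0, 0.2, -2.6]
opening: 0.522
```

```bash
python3 - <<'E'
from h import *
print(delta((555.2,137.5,101.6)),level(),readout.state()['ft_force'])
E
```

```text
[ 0.42  4.49 -0.45] [-0.02  0.   -0.17] [ 0.99799863  0.18320312 -2.57054044]
```

Emit:
{"name": "apply_moves", "arguments": {
  "increments": [
    [[0.4,0.6,-0.45],[0,0,-0.2],4.0],
    [[0,1.2,0],[0,0,0],4.0],
    [[0,1.2,0],[0,0,0],4.0],
    [[0,0.7,0],[0,0,0],4.0],
    [[0,0.2,0],[0,0,0],4.0]
  ]
}}

```text
t: 18.7
eef_pos: [554.5, 137.8, 104.2]
tcp_rot: [-1.57, -0.002, -2.928]
ft_force: [-0.2, -1.4, -2.9]
opening: 0.519
```

```bash
python3 - <<'E'
from h import *
print(delta((555.2,137.5,101.6)),level(),readout.state()['ft_force'])
E
```

```text
[-0.06  0.26  0.05] [-0.02  0.    0.1 ] [-0.18349795 -1.39012646 -2.89458068]
```

Emit:
{"name": "apply_moves", "arguments": {
  "increments": [
    [[-0.05,0.25,0.03],[0,0,0],4.0],
    [[0,0.25,0],[0,0,0],4.0],
    [[0,0.25,0],[0,0,0],4.0],
    [[0,0.25,0],[0,0,0],4.0],
    [[0,0,0],[0,0,0],4.0]
  ]
}}

```text
t: 19.32
eef_pos: [555.2, 137.6, 94.3]
tcp_rot: [-1.57, -0.001, -2.928]
ft_force: [-1.6, 0.4, -0.3]
opening: 0.519
```

Emit:
{"name": "apply_moves", "arguments": {
  "increments": [
    [[0,0.2,0],[0,0,0],4.0],
    [[0,0.2,0],[0,0,0],4.0],
    [[0,0.2,0],[0,0,0],4.0],
    [[0,0,0],[0,0,0],4.0],
    [[0,0,0],[0,0,0],4.0]
  ]
}}

```text
t: 19.95
eef_pos: [555.4, 137.7, 92.1]
tcp_rot: [-1.57, 0.002, -2.927]
ft_force: [-1.7, 0.1, 0.5]
opening: 0.521
```

```bash
python3 - <<'E'
from h import *
for i in range(4):
  c=shot('top'); print(readout.state()['ft_force'].round(2))
print(delta((555.2,137.5,101.6)),level())
E
```

```text
[-1.9  -0.76 -0.65]
[-1.23  0.01 -0.52]
[-1.13 -0.54  1.  ]
[-1.22  0.94  0.91]
[ 0.02 -0.98  0.01] [-0.05  0.   -0.07]
```

Emit:
{"name": "apply_moves", "arguments": {
  "increments": [
    [[0,0.2,0],[0,0,0],4.0],
    [[0,0.2,0],[0,0,0],4.0],
    [[0,0,0],[0,0,0],4.0],
    [[0,0,0],[0,0,0],4.0],
    [[0,0,0],[0,0,0],4.0]
  ]
}}

```text
t: 20.78
eef_pos: [555.5, 137.7, 91.5]
tcp_rot: [-1.57, 0.003, -2.927]
ft_force: [-2.4, -0.9, 2.2]
opening: 0.52
```

```bash
python3 - <<'E'
from h import *
f=[]
for i in range(5):
  c=shot('wrist' if i==0 else 'top','w5.png' if i==0 else None); f.append(readout.state()['ft_force'])
print(np.mean(f,0),delta((555.2,137.5,101.6)),level())
E
```

```text
[-1.02499628 -0.24224373  0.35542853] [ 0.03 -1.    0.02] [-0.06  0.   -0.18]
```

View pics/w5.png

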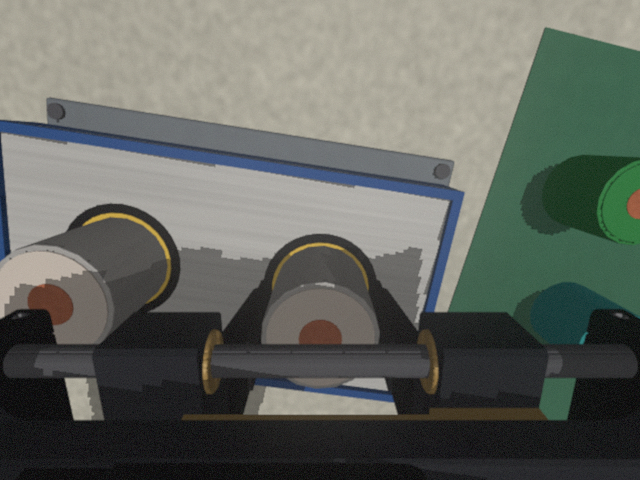

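Emit:
{"name": "apply_moves", "arguments": {
  "increments": [
    [[0,0.1,0],[0,0,0],4.0],
    [[0,0.1,0],[0,0,0],4.0],
    [[0,0,0],[0,0,0],4.0],
    [[0,0,0],[0,0,0],5.3],
    [[0,0,0],[0,0,0],5.8]
  ]
}}

```text
t: 21.65
eef_pos: [556.0, 137.8, 91.6]
tcp_rot: [-1.569, 0.005, -2.927]
ft_force: [-0.5, -0.1, -0.1]
opening: 0.592
```

Emit:
{"name": "apply_moves", "arguments": {
  "increments": [
    [[0,0,0],[0,0,0],6.5],
    [[0,0,0],[0,0,0],7.5],
    [[0,0,0],[0,0,0],7.5],
    [[0,-0.5,0],[0,0,0],7.5],
    [[0,-2,0],[0,0,0],7.5]
  ]
}}

```text
t: 22.28
eef_pos: [555.6, 137.7, 116.0]
tcp_rot: [-1.57, 0.003, -2.927]
ft_force: [0.7, -0.9, 0.7]
opening: 0.788
```

Emit:
{"name": "apply_moves", "arguments": {
  "increments": [
    [[0,-4,0],[0,0,0],7.5],
    [[0,-4,0],[0,0,0],7.5],
    [[3,-3,0],[0,0,0],7.5],
    [[4,0,0],[0,0,0],7.5],
    [[0,0,0],[0,0,0],7.5]
  ]
}}

```text
t: 22.9
eef_pos: [485.5, 122.5, 232.2]
tcp_rot: [-1.569, 0.007, -2.927]
ft_force: [0.9, -0.8, 0.4]
opening: 0.791
```

```bash
python3 - <<'E'
from h import *
c=shot('wrist','w6.png')
for r in nets.mark_of(c,'deck_center'): z=tow(c,r['point']); print(r['confidence'],z.round(1))
for z in (115,120,125):
  for ce,ar in blobs(c,(3,90,60),(14,255,255),60): print(z,'b',ce.round(0),ar,ray(c,*ce,z).round(1))
E
```

```text
0.72 [547.4 192.2  70.8]
115 b [526.  97.] 319 [625.7  -2.5 115. ]
115 b [168. 130.] 483 [547.2 251.2 115. ]
115 b [320. 152.] 455 [555.3 137.2 115. ]
115 b [518. 203.] 252 [550.7 -24.  115. ]
115 b [623. 240.] 233 [ 540.4 -118.3  115. ]
120 b [526.  97.] 319 [624.6  -0.  120. ]
120 b [168. 130.] 483 [547.4 249.3 120. ]
120 b [320. 152.] 455 [555.4 137.3 120. ]
120 b [518. 203.] 252 [550.9 -21.2 120. ]
120 b [623. 240.] 233 [ 540.8 -113.8  120. ]
125 b [526.  97.] 319 [623.5   2.4 125. ]
125 b [168. 130.] 483 [547.6 247.3 125. ]
125 b [320. 152.] 455 [555.5 137.3 125. ]
125 b [518. 203.] 252 [551.1 -18.3 125. ]
125 b [623. 240.] 233 [ 541.2 -109.3  125. ]
```

View pics/w6.png

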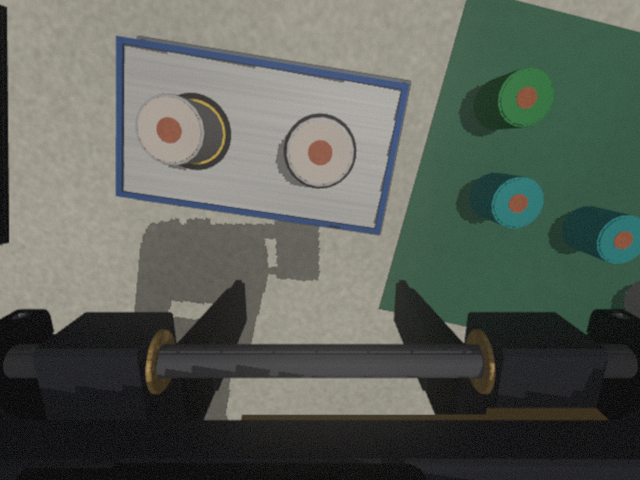

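Both rings stand upright, with tops at (168,130) and (320,152). I'll check the centring against the plate's outline.

```bash
python3 - <<'E'
from h import *
c=shot('wrist')
P=np.array([ray(c,u,v,73) for u,v in [(117,37),(410,81),(380,234),(117,195)]]); print(P.round(0)); m=P.mean(0)
l=(P[0]+P[3]-P[1]-P[2])[:2]; l/=np.linalg.norm(l); print(m.round(1),'circles',(m[:2]+55*l).round(1),(m[:2]-55*l).round(1))
c=shot('top')
for ce,ar in blobs(c,(3,90,60),(14,255,255),20):
    w=ray(c,*ce,124)
    if 450<w[0]<650 and 80<w[1]<300: print('top',ce.round(0),ar,w.round(1))
E
```

```text
[[610. 316.  73.]
 [629.  76.  73.]
 [497.  67.  73.]
 [482. 307.  73.]]
[554.4 191.5  73. ] circles [550.5 246.4] [558.3 136.7]
```

```bash
python3 -c "
from cell import env,readout
print(readout.state()['ft_force'],readout.state()['t']); print(env.job_done())"
```

```text
[ 0.09189822  0.12986722 -1.13288741] 23.1
the job is handed in; nothing more can be done
None
```

I stood both filled rings upright on the lift, one on each yellow circle, and handed the job in at 23.1 s. The empty ring and the green and turquoise look-alikes were not handled.

- **Setting down:** I lowered each ring with the sinking platform until the wrist force showed its weight was carried, then opened the fingers slowly. The platform ended about 24 mm down (deck near 71 mm), well clear of its 50 mm stop.
- **Centring:** In the last wrist picture, the ring tops were at about (547.5, 248) and (555.4, 137.3). The circles measured about (548, 247.7) and (555.2, 137.4) in the earlier wrist pictures.
- **Checks that disagreed or failed:**
  - A rougher check from the plate's outline put the circles about 3 mm further out in x.
  - The final top-camera check found neither ring, probably because the arm blocked the view.
  - In the last few millimetres of the second lowering, the arm moved less than commanded. The force stayed near zero, so I released there.

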